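# Set the tablet stand and put up the dose-log tablet

## Task

The tablet stand was left with its back upright or even leaning forward, so that the tablet would topple off it: lean the back until it makes 60 degrees with the table, let go and make sure that it stays there. Then lift the tablet out of the rack and stand it gently, long edge down and centred, on the stand's two ledge hooks, leaning flat against the back with its screen facing out, without dropping it and without upsetting the back's angle. Leave everything else as it is.

Things in the scene. Friction and masses are not known exactly. Their poses are not given: they have to be found in the camera images.
- stand: fixed tablet stand (it does not move). Dark steel base plate 170 x 190 x 12 tall, two hinge brackets with round black knobs at the ends (230 over the knobs). Origin under the centre of the base plate; x points to the side that the display faces (away from the robot), y along the hinge, z up. The hinge axis runs along y through the point (35, 0, 30) mm
- hinge (a point): point on the hinge axis, midway along it, 30 mm above the table; does not move; axes as the stand's
- back (a joint): angle in rad between the stand's back and the table: 0 = folded flat towards the robot, pi/2 = upright, more = leaning forward over the display side; stops at 1.95. Stiff friction hinge, about 0.8 N m both ways (about 8 N at the top edge); stays where it is left, also with the tablet on it, but a backward push of about 4 N near the tablet's top moves it
- back_top (a point): middle of the top edge of the stand's back: a flat aluminium plate 140 wide and 10 thick with two thin dark rubber strips on its display face, its top edge 108 from the hinge axis. The plate is free on both faces from 36 to 108 mm from the axis and can be pinched by its top edge. The axis lies in the plate's mid plane. Axes turn with the back: -x up along the plate, z out of its display face, y along the hinge
- seat (a point): where the middle of the tablet's lower edge belongs: on the ledge, 18 from the hinge axis up along the plate, 11 in front of the plate's mid plane (display face at 5, half the tablet's thickness 6). The ledge is two hooks, each 36 wide, centred 45 either side; the channel between the plate and the hooks' lips is 22 wide, the lips stand 12 above the ledge. Axes turn with the back: -x up along the plate, z out of its display face, y along the hinge
- rack: fixed grey desk rack (it does not move), base 200 x 150 x 10 tall, three slots across it, each 15 wide between two fins that reach 58 above the table; slots at -70, 0 and +70 mm along its x. Origin under its centre, y along the slots. The tablet stands in one end slot, the folder in the other, the middle one is empty
- tablet_mid (a point): centre of the tablet: black cased slab 200 wide (its y) x 140 tall (its z) x 12 thick (its x), 0.27 to 0.53 kg, standing on a long edge in the rack, its lower edge 10 above the table, perhaps leaning 2 degrees in its slot. x points out of the screen, away from the robot as the stand's x does; z up. On the stand its top 50 mm stand free above the back plate
- tablet_screen (a point): middle of the tablet's screen face, 6 mm from its centre; same axes
- folder: stiff grey document folder, 160 wide x 120 tall x 13 thick, standing upright in the other end slot of the rack. Origin under its lower edge. Leave it there
- vial: small glass vial with metal cap, 32 diameter x 58 tall, standing between stand and rack. Origin at its underside. Leave alone
- vial2: second vial like the first, standing farther out between stand and rack. Origin at its underside. Leave alone
- carton: cardboard carton, 100 x 190 x 65 tall. Origin at its underside. Leave alone
- saline: clear plastic bottle, 62 diameter x 170 tall. Origin at its underside. Leave alone
- tub: open white plastic tub, 116 diameter x 110 tall. Origin at its underside. Leave alone
Mind the look-alikes: they are no part of the job. Leave any blue or red look-alike of the part that bears tablet_mid alone.

How it is judged:
By the outcome, as a careful person would: the job done as asked, in the order asked, and still so for the second after the job is handed in, with the robot touching nothing.
It also fails if it takes over 64 s, if anything falls off the work surface, if the arm or the gripper's body presses on something with over 40 N, if the wrist force passes 120 N, or if a joint passes its speed limit or range.

## Robot

A 7-joint arm with a two-finger parallel gripper is mounted at the origin on the work surface. World frame = base frame: x ahead of the robot, y to its left, z up, the work surface at z = 0. Lengths are in m, angles in degrees, forces in N, time in s.
With the tool pointing down it reaches from about 0.425 to 0.875 m from the base axis. Payload 4.7 kg.
Tool frame: the origin (TCP) lies on the centre line of the jaws, within the pads' length; the fingertips stand ahead of it and the grasp point (between the pads) lies 2 mm behind it (env.tip_reach is the x of the fingertips in the tool frame, in m); x points along the fingers, z is the direction in which the jaws open and shut, and the axes are right-handed (so a half turn about x gives the same grasp; the last joint's range is limited). The gripper opens to 87 mm and grips with 3 to 60 N. Pads are 19 mm wide; open, the fingers measure 117 mm over their backs; the gripper's body (75 mm by 190 mm) begins 51 mm behind the grasp point.
Start: joints at [75.808, 18.392, -4.016, 83.108, 1.295, 78.541, -3.26], TCP at [0.168, -0.628, 0.24] pointing down, gripper open.
Joint ranges: [-163.93, 163.93], [-17.29, 119.83], [-79.2, 71.16], [3.27, 140.29], [-89.18, 269.18], [5.43, 117.66], [-154.24, 154.24]. Speed limits (degrees/s): [147.25, 147.25, 180, 180, 180, 180, 180].

## Interface

Orientations are given as [roll, pitch, yaw] about the fixed x, y, z axes, in that order (R = Rz(yaw) Ry(pitch) Rx(roll)).
In Python, from cell import telemetry, optics, env, models gives the robot as it stands.
- The arm moves only by the shell command python3 -m pendant 'ROWS' [FORCE]. ROWS is JSON, a list of rows, each a list of 3 entries, a list of its own where there are three numbers: the finger opening in mm, from 0 to 87, then the shift along the tool's x, y, z in mm, then the turn, a rotation vector about the tool's x, y, z in rad. A call has 1 to 10 rows; each row is the pose to reach, as a shift and turn from the pose commanded when the call began, along the tool's axes at that moment; what a row does not reach only later rows make up. A row lasts 1/12 s, in which the tool goes at most 41.7 mm and 7.16 degrees, less where a joint would pass 70% of its speed; a pose out of reach is approached as far as the arm can. A call with a gripper value outside its range is refused whole. The fingers move at their own pace and stop on an object; FORCE is the grip in N (left out, the last holds). Time passes only in rows, so rows that repeat a pose let the fingers close. It gives the time, the measured TCP pose, the force and the opening at its end, in the units of the state.
- telemetry.get_obs(): the state, without advancing time (a new reading comes with each control period).
- optics.read_camera(name): name is "side" or "top"; returns a dict with "image" (480x640x3 uint8, blue, green, red), "range_z" (480x640 float32, m along the optical axis (not along the pixel's ray), 0 where there is no reading), "fx", "fy", "cx", "cy" (pixels), "cam_to_world" (4x4, takes a point from camera to world coordinates). Camera axes: x right, y up, looking along -z (the intrinsics and any distortion apply to the point x, -y, -z); pixel columns grow to the right and rows downward; lengths in m; the calibration is good to about 2 mm. A picture is of the moment at which its call begins.
- env.sign_off(): hands the job in, once; it reports no verdict.
Trained networks look in the newest picture that a camera, given by its name, has taken for a name from the list of things; names that differ only in an ending like _2 or _b are one class to them, and where a whole thing is asked for, a point or a joint stands for the part that bears it (a point fixed in the world has none). Each returns a list of dicts, best first, with "confidence" (0 to 1); they miss things now and then, are a little off and sometimes report something else, mostly with a low value. They report only what shows in the picture. A call takes as long as a camera call. They do not tell look-alikes from the thing itself.
- models.masks_of(camera, label): "pixels" (480x640 bool, what is visible of it) and "extent" ([left, top, right, bottom] as shares, 0 to 1, of the picture: columns of its width, rows of its height, round what is visible of it).
- models.landmark_of(camera, label): "centre" ([row, column] as shares, 0 to 1, of the picture: columns of its width, rows of its height: a listed point, or the origin of a listed thing).
The state is a dict: "time_s": time; "qpos": joint angles; "joint_velocities": joint speeds; "effort": joint torques, N m; "tool_pos": TCP position; "tool_rot": TCP orientation; "force": force on the tool from outside, world axes, zero at the start; "wrist_torque": the same for the moment, N m; "grip_width": finger opening in m.
Only numpy, scipy, OpenCV 4.12 (cv2) and the standard library are available. Lean on these libraries where they do the work, as an engineer would, in place of code of your own. Each camera call takes 0.05 s, during which the arm holds its last target.

## Working session

There is one attempt and no reset: what is moved stays moved. The work goes in short steps, Python scripts to look and compute and a shell command to move; the robot and the scene stay as the last step left them, time stands still between calls to the robot, and variables do not carry over. Pictures are saved under pics/ and viewed, and the job is handed in when it is done.

```bash
ls; mkdir -p pics; cat > h.py <<'E'
import numpy as np, cv2
from cell import telemetry, optics, env, models
def shot(n):
    d=optics.read_camera(n); return d
def p2w(d,r,c,z=None):
    z=d['range_z'][int(r),int(c)] if z is None else z
    p=np.array([(c-d['cx'])/d['fx']*z,-(r-d['cy'])/d['fy']*z,-z,1])
    return (d['cam_to_world']@p)[:3]
def cloud(d):
    z=d['range_z']; r,c=np.mgrid[:480,:640]
    P=np.stack([(c-d['cx'])/d['fx']*z,-(r-d['cy'])/d['fy']*z,-z,np.ones_like(z)],-1)
    return (P@d['cam_to_world'].T)[...,:3]
E
python3 - <<'E'
from h import *
o=telemetry.get_obs(); print(o); print(env.tip_reach)
for n in('side','top'):
    d=shot(n); cv2.imwrite(f'pics/{n}0.png',d['image']); print(n,d['fx'],d['fy'],d['cx'],d['cy'],d.keys(),d['cam_to_world'].round(3))
    for l in ['stand','hinge','back','back_top','seat','rack','tablet_mid','tablet_screen','folder','vial','carton']:
        try:
            for k in models.landmark_of(n,l)[:3]:
                r,c=k['centre'][0]*480,k['centre'][1]*640
                print(l,round(k['confidence'],2),round(r),round(c),p2w(d,min(r,479),min(c,639)).round(3))
        except Exception as e: print(l,e)
E
```

```text
pics
{'time_s': 0.0, 'qpos': array([75.80859643, 18.43936418, -4.01640994, 83.17454357,  1.29537916,
       78.54037624, -3.2606093 ]), 'joint_velocities': array([ 0.00516964, -0.00539354,  0.05531804,  0.02596872, -0.05326683,
       -0.04181212,  0.11992812]), 'effort': array([ 3.57674198e-04, -4.91292858e+01, -4.04048776e-01, -3.12536180e+01,
       -6.42142701e-02,  4.37211629e-02,  1.94498421e-04]), 'tool_pos': array([ 0.16805008, -0.6273655 ,  0.23846129]), 'tool_rot': array([-176.94877326,   89.89082871,  108.05267203]), 'force': array([ 0.21733487,  0.61884643, -0.18882471]), 'wrist_torque': array([-0.00765141,  0.01793879, -0.07192848]), 'grip_width': 0.08695756135481551}
0.017
side 514.5752670106282 514.5752670106282 318.14177716968237 241.700180264512 dict_keys(['image', 'range_z', 'fx', 'fy', 'cx', 'cy', 'cam_to_world']) [[-0.929  0.219 -0.299  0.07 ]
 [-0.37  -0.584  0.722  0.929]
 [-0.017  0.782  0.623  0.888]
 [ 0.     0.     0.     1.   ]]
stand 0.58 214 313 [ 0.554 -0.207  0.01 ]
hinge 0.95 204 303 [ 0.587 -0.208  0.034]
hinge 0.38 198 304 [ 0.586 -0.216  0.052]
back
[... 1327 characters left out ...]
saline, seat, stand, tablet_mid, tablet_screen, tub, vial
back_top 0.85 170 408 [ 0.595 -0.223  0.137]
back_top 0.66 237 314 [0.439 0.014 0.054]
seat 0.82 177 406 [ 0.586 -0.222  0.106]
rack 0.56 170 409 [ 0.596 -0.226  0.137]
tablet_mid 0.92 209 241 [0.499 0.194 0.135]
tablet_mid 0.67 292 395 [ 0.295 -0.204 -0.003]
tablet_mid 0.58 277 224 [0.333 0.246 0.068]
tablet_screen 0.89 297 399 [ 0.281 -0.191  0.136]
tablet_screen 0.88 276 218 [0.333 0.248 0.128]
tablet_screen 0.6 207 240 [0.502 0.195 0.149]
folder 0.92 164 247 [0.634 0.191 0.062]
vial 0.45 182 316 [0.592 0.006 0.026]
vial 0.41 234 316 [0.445 0.007 0.059]
vial 0.23 179 407 [ 0.586 -0.229  0.087]
carton 0.9 260 123 [0.378 0.507 0.066]
```

View pics/side0.png

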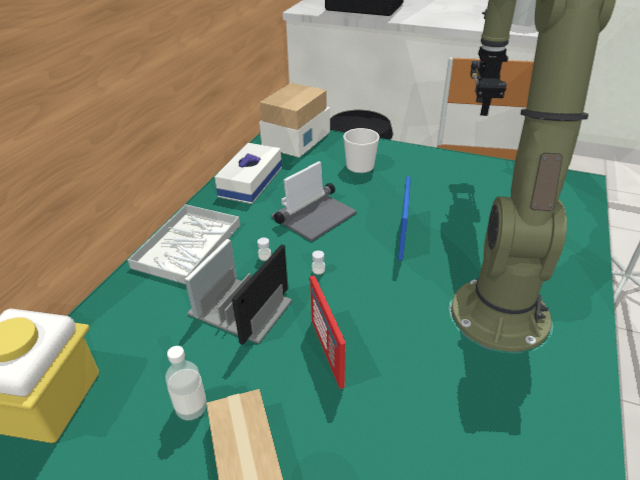

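View pics/top0.png

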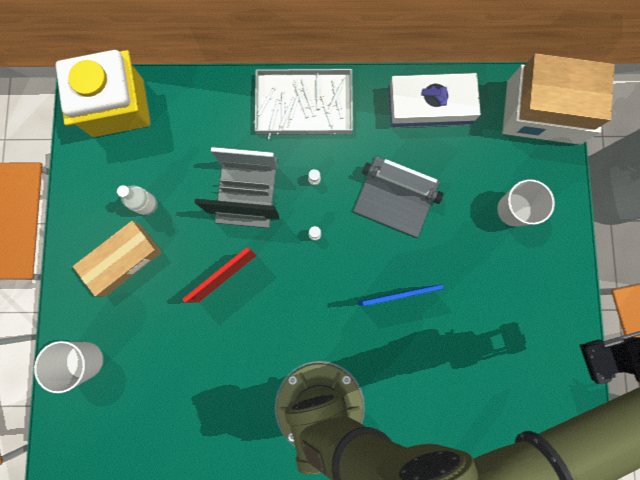

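The side view shows the black tablet in the rack around (262,293), the stand with its light plate around (303,190), the blue look-alike around (405,220) and the red one around (326,332). In the top view the tablet is around (237,209) and the plate around (404,178). Next I fit planes to the clouds.

```bash
cat > meas.py <<'E'
from h import *
def fitplane(P):
    for _ in range(6):
        c=np.median(P,0) if _==0 else P.mean(0); u,s,v=np.linalg.svd(P-c,full_matrices=False); n=v[2]
        e=np.abs((P-c)@n); P=P[e<max(0.003,2.5*np.median(e)) if _<4 else e<.003]
    return P.mean(0),n,P
def pick(n,label,near,rad=.2,d=None):
    d=d or shot(n); C=cloud(d)
    out=[]
    for k in models.masks_of(n,label):
        m=cv2.erode(k['pixels'].astype(np.uint8),np.ones((3,3)))>0
        P=C[m&(d['range_z']>0)]
        if len(P)<20: continue
        if np.linalg.norm(np.median(P,0)[:2]-near)<rad: out.append((k['confidence'],P,k['extent']))
    return out
E
python3 - <<'E'
from meas import *
np.set_printoptions(precision=4,suppress=True)
for n in('side','top'):
    d=shot(n);C=cloud(d)
    for l,near in(('back_top',(.59,-.22)),('stand',(.57,-.22)),('tablet_mid',(.5,.2)),('rack',(.55,.2)),('folder',(.63,.2)),('vial',(.52,0)),('saline',(.5,.5)),('tub',(.5,-.5))):
        for cf,P,e in pick(n,l,near,.15,d):
            print(n,l,round(cf,2),len(P),'lo',np.percentile(P,1,0),'hi',np.percentile(P,99,0))
    # raw back plate
    m=(C[...,2]>.06)&(C[...,2]<.16)&(np.hypot(C[...,0]-.59,C[...,1]+.22)<.12)
    c,nn,P=fitplane(C[m]);print('plate',m.sum(),len(P),c,nn,'z',P[:,2].min(),P[:,2].max())
    m=(C[...,2]>.07)&(C[...,2]<.17)&(np.hypot(C[...,0]-.5,C[...,1]-.2)<.13)&(abs(C[...,0]-.5)<.05)
    c,nn,P=fitplane(C[m]);print('tablet',m.sum(),len(P),c,nn,'lo',P.min(0),'hi',P.max(0))
    m=(C[...,2]>.001)&(C[...,2]<.02)&(np.hypot(C[...,0]-.56,C[...,1]+.21)<.16)
    hi=m&(C[...,2]>.006); print('base',cv2.minAreaRect(C[hi][:,:2].astype(np.float32)))
E
```

```text
side back_top 0.86 1281 lo [ 0.5574 -0.289   0.0284] hi [ 0.632  -0.1622  0.138 ]
side rack 0.73 2247 lo [0.4772 0.135  0.0057] hi [0.6417 0.2795 0.0583]
side folder 0.84 1457 lo [0.632  0.1194 0.0209] hi [0.6562 0.2739 0.1321]
side vial 0.52 148 lo [0.5896 0.0032 0.0109] hi [0.6111 0.0285 0.0597]
side vial 0.51 180 lo [0.4359 0.0036 0.0096] hi [0.4594 0.0282 0.06  ]
side tub 0.95 1106 lo [ 0.4647 -0.5946  0.0087] hi [ 0.569  -0.4804  0.1096]
plate 966 763 [ 0.588  -0.2243  0.0998] [ 0.9203 -0.3881 -0.0494] z 0.060084370158243194 0.14007238779555842
tablet 1826 1508 [0.5021 0.2151 0.1124] [ 0.9949 -0.1001 -0.011 ] lo [0.4899 0.1061 0.0701] hi [0.5143 0.3088 0.1529]
base ((0.57521653175354, -0.21834096312522888), (0.21836921572685242, 0.21684126555919647), 67.0330810546875)
top back_top 0.96 901 lo [ 0.5601 -0.2857  0.0338] hi [ 0.6161 -0.1622  0.1412]
top back_top 0.5 4047 lo [ 0.4614 -0.317   0.0063] hi [ 0.6479 -0.1099  0.1388]
top stand 0.57 4084 lo [ 0.4596 -0.3202  0.0061] hi [ 0.65   -0.11    0.1392]
top stand 0.53 886 lo [ 0.5612 -0.2845  0.0333] hi [ 0.6169 -0.161   0.1412]
top tablet_mid 0.84 769 lo [0.4935 0.1118 0.037 ] hi [0.5202 0.3    0.1553]
top rack 0.62 2270 lo [0.4783 0.1317 0.0048] hi [0.6414 0.2708 0.0608]
top folder 0.78 593 lo [0.6338 0.1197 0.0609] hi [0.6552 0.2664 0.1359]
top vial 0.47 88 lo [0.4386 0.     0.0286] hi [0.4627 0.0237 0.0647]
top saline 0.74 681 lo [0.508  0.4462 0.0197] hi [0.5592 0.4928 0.1735]
top tub 0.75 1808 lo [ 0.4673 -0.589   0.0003] hi [ 0.5721 -0.4799  0.1121]
plate 777 642 [ 0.5888 -0.2248  0.1042] [-0.9198  0.3867  0.0666] z 0.06053947771636725 0.14316887896643848
tablet 802 560 [0.5031 0.2075 0.1203] [-0.9951  0.0959  0.0228] lo [0.4931 0.1103 0.0702] hi [0.515  0.3071 0.1565]
base ((0.5673714876174927, -0.20760025084018707), (0.29810547828674316, 0.2922126054763794), 69.71540832519531)
```

```bash
python3 - <<'E'
from h import *
a=[]
for n,(r,c) in (('side',(200,310)),('side',(295,255)),('top',(195,400)),('top',(190,245))):
    d=shot(n); i=d['image'][r-50:r+50,c-65:c+65]; a.append(cv2.resize(i,(400,300),interpolation=cv2.INTER_CUBIC))
cv2.imwrite('pics/z0.png',np.vstack([np.hstack(a[:2]),np.hstack(a[2:])]))
E
```

```text
(no output)
```

View pics/z0.png

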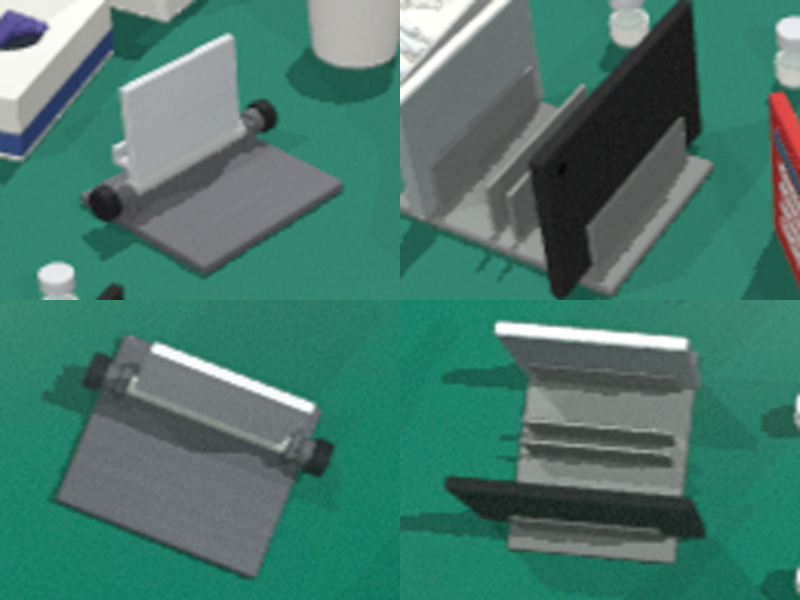

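```bash
cat > st.py <<'E'
from meas import *
np.set_printoptions(precision=4,suppress=True)
def grow(h,lo=None):
    pass
for n in('side','top'):
    d=shot(n);C=cloud(d)
    m=(C[...,2]>.055)&(C[...,2]<.16)&(np.hypot(C[...,0]-.58,C[...,1]+.22)<.12)
    c,nn,P=fitplane(C[m]); nn*=np.sign(nn[0]); yaw=np.arctan2(nn[1],nn[0])
    ex=np.array([np.cos(yaw),np.sin(yaw),0]);ey=np.array([-ex[1],ex[0],0])
    A=C[m]
    for lab,Q in(('plate',P),('all',A)):
        t=Q@ey; s=Q@ex; print(n,lab,'yaw',np.degrees(yaw),'angle(if back face)',90-np.degrees(np.arcsin(nn[2])),'y',np.percentile(t,[0,1,50,99,100]),'mid',(np.percentile(t,1)+np.percentile(t,99))/2)
    print(' s at plane z=.03 (backface)', (c@nn-nn[2]*.03)/np.hypot(nn[0],nn[1]), 'ctr y', P.mean(0)@ey,'zmax',np.percentile(A[:,2],[95,99,100]))
    y0=np.percentile(P@ey,[1,99]).mean()
    b=(abs(C[...,2]-.012)<.005)&(np.hypot(C[...,0]-.56,C[...,1]+.21)<.17)
    img=np.zeros((480,640),np.uint8); img[b]=1
    k,lab,stt,cc=cv2.connectedComponentsWithStats(cv2.morphologyEx(img,cv2.MORPH_OPEN,np.ones((3,3))))
    i=1+np.argmax(stt[1:,4]); Q=C[lab==i]; print(' base',len(Q),'x',np.percentile(Q@ex,[.5,99.5]),'y',np.percentile(Q@ey,[.5,99.5]), cv2.minAreaRect(Q[:,:2].astype(np.float32)))
o=telemetry.get_obs();print(o['time_s'])
E
python3 st.py
```

```text
side plate yaw -22.808711174940864 angle(if back face) 92.76469927849438 y [-0.0526 -0.0504  0.0219  0.0889  0.0906] mid 0.019243106959665454
side all yaw -22.808711174940864 angle(if back face) 92.76469927849438 y [-0.056  -0.0505  0.0235  0.0891  0.0906] mid 0.019308083320128875
 s at plane z=.03 (backface) 0.6254679401176279 ctr y 0.02068969007211982 zmax [0.137  0.1393 0.1422]
 base 1599 x [0.5084 0.6355] y [-0.0758  0.1137] ((0.5347501039505005, -0.20532400906085968), (0.1957288533449173, 0.13099321722984314), 67.36723327636719)
top plate yaw -22.844053062111286 angle(if back face) 93.91722349468417 y [-0.0483 -0.047   0.0208  0.0897  0.0911] mid 0.02138395468906846
top all yaw -22.844053062111286 angle(if back face) 93.91722349468417 y [-0.0486 -0.047   0.0209  0.09    0.0913] mid 0.021492155055745546
 s at plane z=.03 (backface) 0.6248864569764591 ctr y 0.020914965476689026 zmax [0.14   0.1414 0.1432]
 base 2411 x [0.5109 0.6249] y [-0.0713  0.1151] ((0.5324071645736694, -0.20110729336738586), (0.1897810399532318, 0.11705322563648224), 67.03516387939453)
2.3
```

```bash
cat > go.py <<'E'
from h import *
from scipy.spatial.transform import Rotation as Ro
np.set_printoptions(precision=4,suppress=True)
YAW=np.radians(-22.83)
ex=np.array([np.cos(YAW),np.sin(YAW),0]);ey=np.array([-ex[1],ex[0],0]);ez=np.array([0,0,1.])
H=.630*ex+.0205*ey+.030*ez
def cur():
    o=telemetry.get_obs(); return o,np.array(o['tool_pos']),Ro.from_euler('xyz',o['tool_rot'],degrees=True)
def frame(x,z):
    x=x/np.linalg.norm(x); z=z-x*(x@z); z/=np.linalg.norm(z); return Ro.from_matrix(np.stack([x,np.cross(z,x),z],1))
def plate(th,r,sgn=1,off=0,dy=0):
    th=np.radians(th); u=-ex*np.cos(th)+ez*np.sin(th); n=ex*np.sin(th)+ez*np.cos(th)
    return H+u*r+n*off+ey*dy, frame(-u,sgn*n)
def rel(p,R,base=None):
    if base is None: o,p0,R0=cur()
    else: p0,R0=base
    return (R0.inv().apply(p-p0)*1000).round(1),(R0.inv()*R).as_rotvec().round(4)
E
python3 - <<'E'
from go import *
o,p,R=cur(); print(R.as_matrix())
for sg in(1,-1):
    for r in(.2,.088): print(sg,rel(*plate(93.3,r,sg)), plate(93.3,r,sg)[0])
E
```

```text
[[-0.      0.9659  0.2588]
 [-0.      0.2588 -0.9659]
 [-1.     -0.     -0.    ]]
1 (array([   9.9,  519.3, -272.7]), array([-0.9103,  0.0535, -0.0262])) [ 0.5992 -0.23    0.2297]
1 (array([ 121.7,  514.2, -276.7]), array([-0.9103,  0.0535, -0.0262])) [ 0.5933 -0.2275  0.1179]
-1 (array([   9.9,  519.3, -272.7]), array([ 2.2303, -0.0314, -0.0642])) [ 0.5992 -0.23    0.2297]
-1 (array([ 121.7,  514.2, -276.7]), array([ 2.2303, -0.0314, -0.0642])) [ 0.5933 -0.2275  0.1179]
```

```bash
python3 -m pendant '[[87,[-10,42,-22],[-0.11,0.006,-0.003]],[87,[-10,83,-44],[-0.22,0.012,-0.006]],[87,[-10,124,-65],[-0.33,0.018,-0.009]],[87,[-10,160,-84],[-0.44,0.024,-0.012]],[87,[-10,196,-103],[-0.55,0.03,-0.015]],[87,[-10,232,-122],[-0.66,0.036,-0.018]],[87,[-10,268,-141],[-0.77,0.042,-0.021]],[87,[-10,304,-160],[-0.91,0.0535,-0.0262]],[87,[-10,340,-179],[-0.91,0.0535,-0.0262]],[87,[-10,376,-198],[-0.91,0.0535,-0.0262]]]' 30
python3 - <<'E'
from go import *
o,p,R=cur(); print(o['qpos'],p)
for r in(.2,.15,.088): print(rel(*plate(93.3,r)))
E
```

```text
time_s: 3.13
tool_pos: [0.4747, -0.344, 0.2499]
tool_rot: [-179.7, 86.7, 157.5]
force: [0.4, -0.6, 0.2]
grip_width: 0.0868
[ 52.955   14.2568 -23.8595  88.3127   6.1835  81.9081   5.7495] [ 0.4747 -0.344   0.2499]
(array([ 16.1, 153.3,  71.6]), array([0.0006, 0.0006, 0.0004]))
(array([ 66.1, 153.3,  71.6]), array([0.0006, 0.0006, 0.0004]))
(array([128.1, 153.3,  71.6]), array([0.0006, 0.0006, 0.0004]))
```

```bash
python3 -m pendant '[[87,[5,35,16],[0,0,0]],[87,[10,73,34],[0,0,0]],[87,[16,110,51],[0,0,0]],[87,[16,153,71.5],[0,0,0]],[87,[16,153.3,71.6],[0,0,0]],[87,[16,153.3,71.6],[0,0,0]],[87,[16,153.3,71.6],[0,0,0]]]'
python3 - <<'E'
from go import *
o,p,R=cur(); print(o['qpos'],p)
for r in(.2,.15,.088): print(rel(*plate(93.3,r)))
d=shot('side');a=d['image'][90:290,200:440];d=shot('top');b=d['image'][100:300,300:540]
cv2.imwrite('pics/a1.png',cv2.resize(np.hstack([a,b]),None,fx=1.6,fy=1.6))
E
```

```text
time_s: 3.72
tool_pos: [0.5979, -0.2316, 0.2292]
tool_rot: [-179.3, 86.7, 157.9]
force: [-1.0, -0.0, -0.4]
grip_width: 0.0872
[ 39.8384  22.374  -27.8098  81.4032   9.8319  82.0455 -10.8979] [ 0.5979 -0.2316  0.2292]
(array([-0.5,  2. ,  0.5]), array([ 0.0008, -0.0004,  0.0008]))
(array([49.5,  2. ,  0.5]), array([ 0.0008, -0.0004,  0.0008]))
(array([111.5,   2.1,   0.6]), array([ 0.0008, -0.0004,  0.0008]))
```

View pics/a1.png

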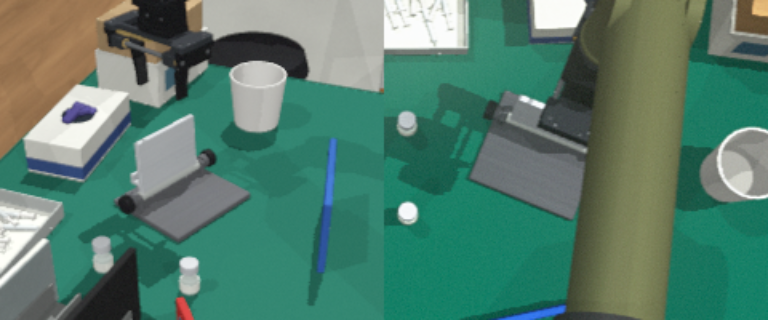

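The gripper sits above the plate with its fingers straddling it (side panel: fingers at about (140-180,85), plate at about (165,155)). Descending.

```bash
python3 -m pendant '[[87,[20,1,0.3],[0,0,0]],[87,[45,2,0.5],[0,0,0]],[87,[70,2,0.5],[0,0,0]],[87,[95,2,0.5],[0,0,0]],[87,[111,2,0.5],[0,0,0]],[87,[111,2,0.5],[0,0,0]],[60,[111,2,0.5],[0,0,0]],[40,[111,2,0.5],[0,0,0]],[25,[111,2,0.5],[0,0,0]]]'
python3 - <<'E'
from go import *
o,p,R=cur(); print(o['force'],o['grip_width'])
print(rel(*plate(93.3,.088)))
E
```

```text
time_s: 4.57
tool_pos: [0.5942, -0.2286, 0.1207]
tool_rot: [-179.7, 86.9, 157.4]
force: [0.1, 0.1, -0.3]
grip_width: 0.074
[ 0.1203  0.1209 -0.2943] 0.07399962427968614
(array([ 2.9,  0.6, -1.1]), array([-0.0014,  0.0034,  0.0002]))
```

```bash
python3 -m pendant '[[25,[2.5,0.5,0],[0,0,0]],[25,[2.5,0.5,0],[0,0,0]],[20,[2.5,0.5,0],[0,0,0]],[16,[2.5,0.5,0],[0,0,0]],[13,[2.5,0.5,0],[0,0,0]],[8,[2.5,0.5,0],[0,0,0]],[5,[2.5,0.5,0],[0,0,0]],[5,[2.5,0.5,0],[0,0,0]],[5,[2.5,0.5,0],[0,0,0]]]' 25
python3 - <<'E'
from go import *
o,p,R=cur(); print(o['force'],o['grip_width'])
print(rel(*plate(93.3,.088)))
E
```

```text
time_s: 5.32
tool_pos: [0.5934, -0.227, 0.1161]
tool_rot: [-179.9, 86.7, 157.3]
force: [0.2, 0.0, 0.2]
grip_width: 0.0148
[0.1725 0.0362 0.1918] 0.014750051259046618
(array([-1.8, -0.5,  0. ]), array([-0.0002,  0.    ,  0.0001]))
```

```bash
python3 -m pendant '[[5,[0,0,0],[0,0,0]],[5,[0,0,0],[0,0,0]],[5,[0,0,0],[0,0,0]],[5,[0,0,0],[0,0,0]]]' 30
python3 - <<'E'
from go import *
o,p,R=cur(); print(o['force'],o['grip_width'],o['qpos'])
print(rel(*plate(93.3,.088)))
r=np.linalg.norm((p-H)-((p-H)@ey)*ey); print('r',r)
# arc rows from present pose: rotate about hinge axis
x=R.as_matrix()[:,0]; print('tool angle',np.degrees(np.arctan2(-x[2],(x@ex))))
for a in (-4,-8,-12,-16,-20,-24,-28,-32,-33.3,-35.3):
    q=Ro.from_rotvec(np.radians(a)*(-0 + 1)*ey) 
    pp=H+q.apply(p-H); print(a,rel(pp,q*R))
E
```

```text
time_s: 5.65
tool_pos: [0.5943, -0.2275, 0.1161]
tool_rot: [179.8, 86.8, 157.0]
force: [6.3, -2.2, -4.0]
grip_width: 0.0098
[ 6.3074 -2.1912 -4.0277] 0.009762864808382553 [ 39.5282  26.1952 -27.0903  89.777   11.845   70.1551 -12.6771]
(array([-1.7, -0.4, -1. ]), array([-0.0004,  0.0025, -0.0002]))
r 0.08632290765333331
tool angle 93.15949026393737
-4 (array([ 0.1, -0. , -6. ]), array([-0.    , -0.0698,  0.    ]))
-8 (array([  0.7,  -0. , -12. ]), array([-0.    , -0.1396,  0.    ]))
-12 (array([  1.6,  -0. , -18. ]), array([-0.    , -0.2094,  0.0001]))
-16 (array([  3. ,  -0. , -23.8]), array([-0.    , -0.2793,  0.0001]))
-20 (array([  4.8,  -0. , -29.6]), array([-0.0001, -0.3491,  0.0001]))
-24 (array([  7. ,  -0. , -35.2]), array([-0.0001, -0.4189,  0.0001]))
-28 (array([  9.5,  -0. , -40.7]), array([-0.0001, -0.4887,  0.0002]))
-32 (array([ 12.5,  -0. , -45.9]), array([-0.0001, -0.5585,  0.0002]))
-33.3 (array([ 13.5,  -0. , -47.6]), array([-0.0001, -0.5812,  0.0002]))
-35.3 (array([ 15.1,  -0. , -50.1]), array([-0.0001, -0.6161,  0.0002]))
```

```bash
python3 -m pendant '[[5,[0,0,-3],[0,-0.035,0]],[5,[0.1,0,-6],[0,-0.07,0]],[5,[0.7,0,-12],[0,-0.14,0]],[5,[1.6,0,-18],[0,-0.21,0]],[5,[3,0,-23.8],[0,-0.28,0]],[5,[4.8,0,-29.6],[0,-0.35,0]],[5,[7,0,-35.2],[0,-0.42,0]],[5,[8.9,0,-39.4],[0,-0.472,0]],[5,[9.5,0,-40.7],[0,-0.489,0]],[5,[9.5,0,-40.7],[0,-0.489,0]]]' 30
cat > chk.py <<'E'
from go import *
o,p,R=cur(); print(o['time_s'],o['force'],o['grip_width'],o['qpos'])
v=(p-H)-((p-H)@ey)*ey; print('r',np.linalg.norm(v),'pos ang',np.degrees(np.arctan2(v[2],-(v@ex))))
x=R.as_matrix()[:,0]; print('tool angle',np.degrees(np.arctan2(-x[2],(x@ex))), 'y',(p-H)@ey)
E
python3 chk.py
```

```text
time_s: 6.48
tool_pos: [0.5556, -0.2112, 0.1079]
tool_rot: [0.1, 65.1, -22.7]
force: [18.6, -6.6, -22.6]
grip_width: 0.0096
6.4833 [ 18.5936  -6.6272 -22.5668] 0.009614921916748054 [ 45.6025   4.0724 -29.4377 120.76     8.8245  31.1386 -12.7372]
r 0.0857693764226677 pos ang 65.2016403745255
tool angle 65.05820354302446 y 0.0004342741386988309
```

```bash
python3 -m pendant '[[5,[1,0,-2.5],[0,-0.03,0]],[5,[1.5,0,-5],[0,-0.06,0]],[5,[1.5,0,-7.5],[0,-0.088,0]],[5,[1.5,0,-7.6],[0,-0.09,0]],[5,[1.5,0,-7.6],[0,-0.09,0]],[5,[1.5,0,-7.6],[0,-0.09,0]]]' 30
python3 chk.py
```

```text
time_s: 6.98
tool_pos: [0.5498, -0.2087, 0.1044]
tool_rot: [0.0, 60.1, -22.8]
force: [7.2, -3.6, -7.9]
grip_width: 0.0097
6.9833 [ 7.2206 -3.6355 -7.8886] 0.009694936627772212 [ 45.727    1.295  -29.4686 125.7509   9.5667  23.6472 -14.1726]
r 0.0855666009090225 pos ang 60.34008855484736
tool angle 60.08891102847329 y 0.0004705034689256351
```

```bash
python3 -m pendant '[[14,[0,0,0],[0,0,0]],[20,[0,0,0],[0,0,0]],[30,[0,0,0],[0,0,0]],[40,[0,0,0],[0,0,0]],[40,[-10,0,0],[0,0,0]],[40,[-30,0,0],[0,0,0]],[40,[-55,0,0],[0,0,0]],[40,[-80,0,0],[0,0,0]],[40,[-105,0,0],[0,0,0]],[40,[-105,0,0],[0,0,0]]]' 30
python3 chk.py
python3 - <<'E'
from h import *
d=shot('side');a=d['image'][90:290,200:440];d=shot('top');b=d['image'][100:300,300:540]
cv2.imwrite('pics/a2.png',cv2.resize(np.hstack([a,b]),None,fx=1.6,fy=1.6))
E
```

```text
time_s: 7.82
tool_pos: [0.5024, -0.1885, 0.2006]
tool_rot: [-0.2, 59.7, -23.0]
force: [1.2, 0.6, 0.3]
grip_width: 0.04
7.8167 [1.2011 0.6225 0.313 ] 0.039951497657844635 [ 45.1427 -14.547  -26.0029 126.1268  -6.4828  36.8522  -0.5268]
r 0.1946722215223498 pos ang 61.18237084936665
tool angle 59.70165859589653 y 0.0006478215423997733
```

View pics/a2.png

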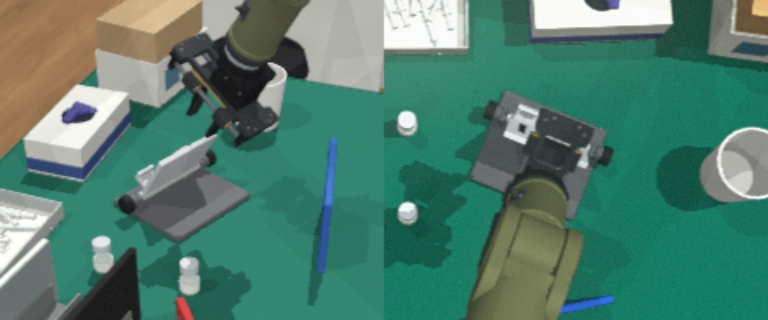

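```bash
cat > tab.py <<'E'
from meas import *
np.set_printoptions(precision=4,suppress=True)
for n in('side','top'):
    d=shot(n);C=cloud(d)
    m=(C[...,2]>.07)&(C[...,2]<.17)&(np.hypot(C[...,0]-.5,C[...,1]-.2)<.13)&(abs(C[...,0]-.505)<.03)
    dark=d['image'].max(-1)<70
    m&=dark
    A=C[m]; 
    F=A[A[:,2]<.142] ; c,nn,P=fitplane(F); nn*=np.sign(nn[0]); yaw=np.arctan2(nn[1],nn[0])
    ex=np.array([np.cos(yaw),np.sin(yaw),0]);ey=np.array([-ex[1],ex[0],0])
    t=A@ey; top=A[A[:,2]>.145]
    print(n,len(A),'yaw',np.degrees(yaw),'tilt',np.degrees(np.arcsin(nn[2])),'c',c,'y',np.percentile(t,[.5,99.5]),'ztop',np.percentile(A[:,2],[97,99.5]))
    ym=np.percentile(t,[.5,99.5]).mean(); s=(c@nn-nn[2]*.14)/np.hypot(nn[0],nn[1])
    print('  back face at z=.14, mid',s*ex+ym*ey,'top pts s',np.percentile(top@ex,[5,50,95])-s)
print(telemetry.get_obs()['time_s'])
E
python3 tab.py
python3 - <<'E'
from go import *
y=np.radians(-5.6); tx=np.array([np.cos(y),np.sin(y),0])
print(rel(np.array([.508,.207,.26]),frame(-ez,tx)))
E
```

```text
side 1786 yaw -5.6261789471615185 tilt 0.13993817581422877 c [0.5022 0.2178 0.1068] y [0.162  0.3569] ztop [0.1504 0.1513]
  back face at z=.14, mid [0.5015 0.2113 0.    ] top pts s [-0.0009  0.0036  0.0099]
top 758 yaw -5.514480694813031 tilt 0.017416791035201423 c [0.5026 0.2072 0.1067] y [0.1575 0.3511] ztop [0.1533 0.1548]
  back face at z=.14, mid [0.5025 0.207  0.    ] top pts s [-0.      0.0048  0.0097]
8.0167
(array([-130. ,  366.9,  -94.8]), array([-0.294 ,  0.5158,  0.0784]))
```

```bash
python3 -m pendant '[[40,[-25,0,0],[0,0,0]],[40,[-50,20,-20],[-0.03,0.05,0.01]],[60,[-80,55,-35],[-0.06,0.1,0.02]],[87,[-105,90,-50],[-0.09,0.16,0.03]],[87,[-130,125,-65],[-0.13,0.23,0.035]],[87,[-130,160,-80],[-0.17,0.3,0.045]],[87,[-130,197,-95],[-0.21,0.37,0.056]],[87,[-130,234,-95],[-0.25,0.44,0.067]],[87,[-130,272,-95],[-0.294,0.516,0.078]],[87,[-130,310,-95],[-0.294,0.516,0.078]]]' 30
cat > tg.py <<'E'
from go import *
import sys
y=np.radians(-5.57); tx=np.array([np.cos(y),np.sin(y),0])
o,p,R=cur(); print(o['time_s'],o['force'],o['grip_width'],o['qpos'],p)
for z in (.26,.133): print(z,rel(np.array([.508,.209,z]),frame(-ez,tx)))
E
python3 tg.py
```

```text
time_s: 8.85
tool_pos: [0.4775, 0.1268, 0.2588]
tool_rot: [-171.6, 89.7, -177.3]
force: [1.4, -0.9, -1.0]
grip_width: 0.0832
8.85 [ 1.4252 -0.8935 -1.0141] 0.08321961997047801 [  5.7101  -0.0849 -23.4441 102.0887  -0.103   78.2397 -23.3478] [0.4775 0.1268 0.2588]
0.26 (array([-1.3, 84.7, 22.2]), array([-0.0011, -0.0045,  0.0007]))
0.133 (array([125.7,  84.8,  22.8]), array([-0.0011, -0.0045,  0.0007]))
```

```bash
python3 -m pendant '[[87,[-1,30,8],[0,0,0]],[87,[-1,60,16],[0,0,0]],[87,[-1,84.5,22],[0,0,0]],[87,[-1,84.5,22],[0,0,0]],[87,[-1,84.5,22],[0,0,0]],[87,[-1,84.5,22],[0,0,0]]]'
python3 tg.py
cat > ang.py <<'E'
from meas import *
from go import H,ex,ey,ez
np.set_printoptions(precision=4,suppress=True)
A2={}
for n in('side','top'):
    d=shot(n);C=cloud(d); V=C-H
    X=V@ex;Y=V@ey;Z=V@ez
    m=(abs(Y)<.075)&(np.hypot(X,Z)>.03)&(np.hypot(X,Z)<.13)&(Z>.025)&(X<.05)
    A=np.stack([X,Y,Z],-1)[m]; c,nn,P=fitplane(A); nn*=np.sign(nn[0])
    th=np.degrees(np.arctan2(nn[0],nn[2])); off=c@nn
    u=np.array([-np.cos(np.radians(th)),0,np.sin(np.radians(th))])
    print(n,len(A),len(P),'th',th,'ny',nn[1],'face offset mm',off*1e3,'top r',np.percentile(A@u,[95,99,100]),'Y',np.percentile(A[:,1],[1,99]))
    B=d['image']; cv2.imwrite(f'pics/ang_{n}.png',cv2.resize(B[110:250,240:440] if n=='side' else B[140:260,320:480],(800,560)))
E
python3 ang.py
```

```text
time_s: 9.35
tool_pos: [0.5062, 0.2069, 0.2601]
tool_rot: [-123.2, 89.8, -128.8]
force: [0.0, -0.3, 0.0]
grip_width: 0.0867
9.35 [ 0.0455 -0.2901  0.0206] 0.08674836468750055 [  0.3912   6.9206 -27.5654  95.2844   3.3242  78.7345 -33.3009] [0.5062 0.2069 0.2601]
0.26 (array([0.1, 2.2, 1.6]), array([-0.0012, -0.0015,  0.0023]))
0.133 (array([127.1,   2.5,   1.8]), array([-0.0012, -0.0015,  0.0023]))
side 378 296 th 60.151473273411725 ny 0.0025413832953654247 face offset mm -6.0215802457887575 top r [0.1095 0.1118 0.114 ] Y [-0.0701  0.0573]
top 749 480 th 58.00214691162485 ny -0.0001269075388726475 face offset mm 7.437671482533466 top r [0.1099 0.1117 0.1141] Y [-0.0673  0.0689]
```

View pics/ang_side.png

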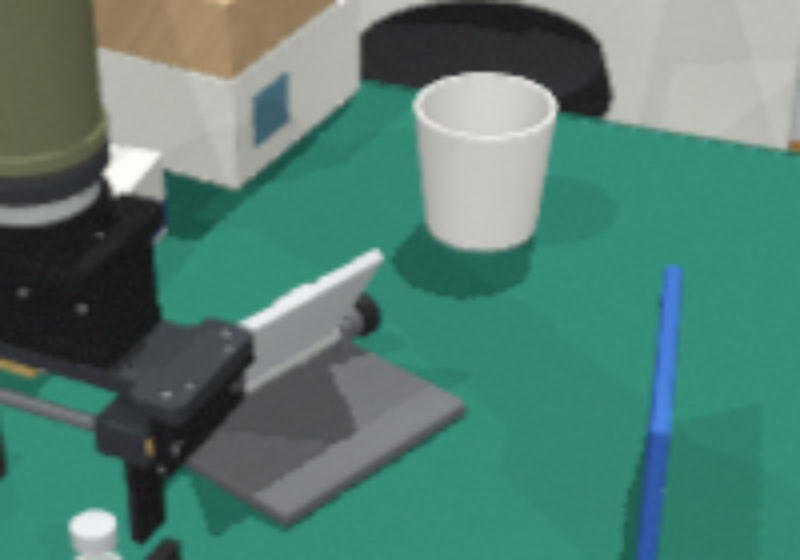

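The side panel shows the plate leaning back towards the robot, with the gripper at the left over the tablet. I'll refine the angle with points constrained through the hinge.

```bash
cat > ang2.py <<'E'
from meas import *
from go import H,ex,ey,ez
np.set_printoptions(precision=2,suppress=True)
for n,fo in(('side',-.005),('top',.005)):
    d=shot(n);C=cloud(d); V=C-H
    X=V@ex;Y=V@ey;Z=V@ez
    th=np.radians(60)
    for _ in range(5):
        u=-np.cos(th)*X+np.sin(th)*Z; w=np.sin(th)*X+np.cos(th)*Z
        m=(abs(Y)<.065)&(u>.05)&(u<.1)&(abs(w-fo)<.006)
        uu,ww=u[m],w[m]-fo
        a=(uu@ww)/(uu@uu); th-=a   # w>0 => leaning more forward? 
        if _==0: s0=a
    k=np.polyfit(uu,ww,1)
    print(n,m.sum(),'th constrained',np.degrees(th),'bins',[(round(b,3),round(1e3*np.median(ww[(uu>b)&(uu<b+.01)]),2)) for b in np.arange(.05,.1,.01) if ((uu>b)&(uu<b+.01)).any()],'Y bins',[round(1e3*np.median(ww[abs(Y[m]-b)<.01]),2) for b in(-.05,-.03,0,.03,.05) if (abs(Y[m]-b)<.01).any()])
E
python3 ang2.py
```

```text
ang2.py:12: RuntimeWarning: invalid value encountered in scalar divide
  a=(uu@ww)/(uu@uu); th-=a   # w>0 => leaning more forward?
Traceback (most recent call last):
  File "ang2.py", line 14, in <module>
    k=np.polyfit(uu,ww,1)
TypeError: expected non-empty vector for x
```

```bash
sed -i 's/th-=a.*/th+=a/' ang2.py; python3 ang2.py; python3 tg.py | head -1
```

```text
side 159 th constrained 59.17211356465277 bins [(np.float64(0.05), np.float64(-0.33)), (np.float64(0.06), np.float64(-0.09)), (np.float64(0.07), np.float64(-0.09)), (np.float64(0.08), np.float64(-0.15)), (np.float64(0.09), np.float64(0.29))] Y bins [np.float64(0.04), np.float64(-0.01), np.float64(-0.09), np.float64(-0.12), np.float64(-0.14)]
top 257 th constrained 60.006797289577804 bins [(np.float64(0.05), np.float64(0.36)), (np.float64(0.06), np.float64(0.21)), (np.float64(0.07), np.float64(-0.03)), (np.float64(0.08), np.float64(-0.14)), (np.float64(0.09), np.float64(-0.12))] Y bins [np.float64(0.08), np.float64(-0.06), np.float64(-0.01), np.float64(-0.04), np.float64(0.15)]
9.6 [ 0.6212 -0.6334 -0.6095] 0.08687178596820802 [  0.4323   6.7434 -27.5547  95.2567   3.2908  78.7299 -33.3153] [0.5064 0.2068 0.2619]
```

```bash
python3 -m pendant '[[60,[25,2,1.5],[0,0,0]],[40,[55,2.2,1.6],[0,0,0]],[40,[85,2.2,1.6],[0,0,0]],[40,[112,2.4,1.7],[0,0,0]],[40,[127,2.4,1.7],[0,0,0]],[40,[127,2.4,1.7],[0,0,0]],[40,[127,2.4,1.7],[0,0,0]]]' 10
python3 tg.py
```

```text
time_s: 10.18
tool_pos: [0.5082, 0.2094, 0.1347]
tool_rot: [-69.6, 89.9, -75.3]
force: [0.1, -0.4, 0.0]
grip_width: 0.0478
10.1833 [ 0.0519 -0.3581  0.0347] 0.04780349175665464 [ -0.6558  12.5813 -27.4512 104.1479   6.4553  64.8074 -35.951 ] [0.5082 0.2094 0.1347]
0.26 (array([-125.3,   -0.6,   -0.1]), array([-0.0014,  0.0005,  0.0013]))
0.133 (array([ 1.7, -0.4, -0.1]), array([-0.0014,  0.0005,  0.0013]))
```

```bash
python3 -m pendant '[[30,[1,-0.4,0],[0,0,0]],[22,[1,-0.4,0],[0,0,0]],[17,[1,-0.4,0],[0,0,0]],[14,[1,-0.4,0],[0,0,0]],[11,[1,-0.4,0],[0,0,0]],[7,[1,-0.4,0],[0,0,0]],[7,[1,-0.4,0],[0,0,0]],[7,[1,-0.4,0],[0,0,0]],[7,[1,-0.4,0],[0,0,0]]]' 10
python3 tg.py
python3 -m pendant '[[5,[0,0,0],[0,0,0]],[5,[0,0,0],[0,0,0]],[5,[0,0,0],[0,0,0]],[5,[0,0,0],[0,0,0]],[5,[0,0,0],[0,0,0]]]' 50
python3 tg.py
```

```text
time_s: 10.93
tool_pos: [0.5087, 0.2097, 0.1343]
tool_rot: [-13.3, 89.9, -18.9]
force: [1.2, 0.6, 2.8]
grip_width: 0.0119
10.9333 [1.2474 0.563  2.8181] 0.01192219707837686 [ -0.6631  12.6039 -27.4549 104.1764   6.489   64.6595 -35.944 ] [0.5087 0.2097 0.1343]
0.26 (array([-125.7,   -0.8,   -0.4]), array([-0.0008,  0.0021,  0.0005]))
0.133 (array([ 1.3, -0.8, -0.6]), array([-0.0008,  0.0021,  0.0005]))
time_s: 11.35
tool_pos: [0.5087, 0.2097, 0.1343]
tool_rot: [-14.0, 89.9, -19.6]
force: [-0.7, 0.2, 5.4]
grip_width: 0.012
11.35 [-0.671   0.1503  5.4154] 0.011986862722694613 [ -0.6639  12.6035 -27.4537 104.1792   6.4934  64.6552 -35.9463] [0.5087 0.2097 0.1343]
0.26 (array([-125.7,   -0.8,   -0.4]), array([-0.0008,  0.0021,  0.0005]))
0.133 (array([ 1.3, -0.7, -0.7]), array([-0.0008,  0.0021,  0.0005]))
```

```bash
python3 -m pendant '[[5,[-4,0,0],[0,0,0]],[5,[-12,0,0],[0,0,0]],[5,[-24,0,0],[0,0,0]],[5,[-40,0,0],[0,0,0]],[5,[-56,0,0],[0,0,0]],[5,[-72,0,0],[0,0,0]],[5,[-88,0,0],[0,0,0]],[5,[-105,0,0],[0,0,0]],[5,[-115,0,0],[0,0,0]],[5,[-120,0,0],[0,0,0]]]' 50
python3 tg.py|head -1
python3 - <<'E'
from h import *
d=shot('side');a=d['image'][100:360,150:390];d=shot('top');b=d['image'][100:360,160:400]
cv2.imwrite('pics/a3.png',cv2.resize(np.hstack([a,b]),None,fx=1.6,fy=1.6))
E
```

```text
time_s: 12.18
tool_pos: [0.5085, 0.2102, 0.2558]
tool_rot: [4.3, 89.8, -1.3]
force: [-0.3, -0.1, -4.1]
grip_width: 0.012
12.1833 [-0.2946 -0.1488 -4.1317] 0.011990889116305328 [  0.2458   7.2541 -27.7292  95.4464   3.5353  77.9826 -33.6208] [0.5085 0.2102 0.2558]
```

View pics/a3.png

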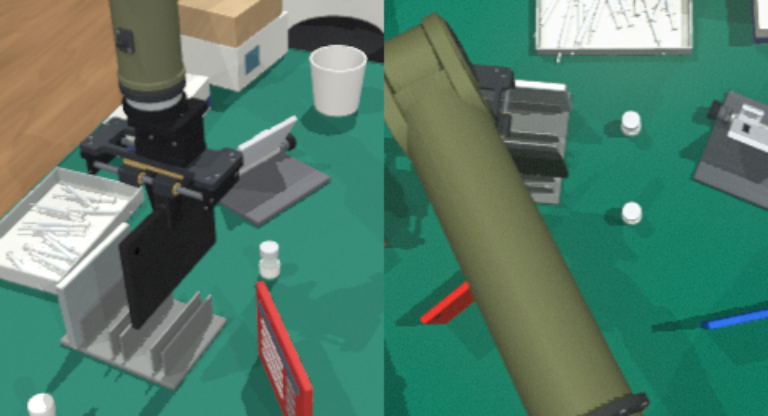

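Tablet lifted clear of the rack (side panel, bottom edge at about (140,320)). Now I measure it in the tool frame.

```bash
cat > tt.py <<'E'
from meas import *
from go import cur
np.set_printoptions(precision=1,suppress=True)
o,p,R=cur()
for n in('side','top'):
    d=shot(n);C=cloud(d); T=R.inv().apply((C-p).reshape(-1,3)).reshape(C.shape)*1e3
    m=(d['image'].max(-1)<75)&(abs(T[...,2])<14)&(abs(T[...,1])<130)&(T[...,0]>25)&(T[...,0]<145)
    A=T[m]
    if len(A)<100: print(n,len(A)); continue
    c,nn,P=fitplane(A/1e3); nn*=np.sign(nn[2])
    print(n,len(A),'face z mm',c[2]*1e3,'normal deg (x,y)',np.degrees(nn[:2]))
    low=A[A[:,0]>60]
    print(' y ext',np.percentile(low[:,1],[.5,1,99,99.5]),'mid',np.percentile(low[:,1],[.7,99.3]).mean(),'x max',np.percentile(A[:,0],[98,99.5]))
    for b in range(-90,91,30):
        q=A[abs(A[:,1]-b)<10]; 
        if len(q)>5: print('   y',b,'bottom x',np.percentile(q[:,0],98.5))
E
python3 tt.py
```

```text
side 1991 face z mm -7.309755089079972 normal deg (x,y) [-0.1 -0.1]
 y ext [-96.  -94.8  97.6  98.3] mid 1.2408563684818503 x max [120.1 122.4]
   y -90 bottom x 120.48815745001015
   y -60 bottom x 119.06217247669177
   y -30 bottom x 120.45594549862126
   y 0 bottom x 119.8159196356286
   y 30 bottom x 121.38588225294826
   y 60 bottom x 121.37572399521218
   y 90 bottom x 121.70365564734459
top 237 face z mm -6.412092757980469 normal deg (x,y) [0.1 0.3]
 y ext [-100.8 -100.8  -28.2  -27.7] mid -64.24631437373174 x max [120. 123.]
   y -90 bottom x 116.50206717759659
   y -60 bottom x 121.17276539801979
   y -30 bottom x 123.01945864817266
```

```bash
cat > wp.py <<'E'
from go import *
import sys
o,p,R=cur(); print(o['time_s'],o['force'].round(1),o['grip_width'],o['qpos'].round(1),p)
def line(l,P): print(l,*[np.array2string(a,suppress_small=True) for a in rel(*P)])
W1=plate(60,.200,1,.060)
W0=W1[0].copy();W0[2]=.30
line('W0',(W0,plate(90,.1)[1])); line('W1',W1)
for l,r,f in(('W2',.2,.0145),('W3',.165,.0145),('W4',.147,.0125),('W5',.1423,.0115)): line(l,plate(60,r,1,f))
v=p-H; th=np.radians(60);u=-ex*np.cos(th)+ez*np.sin(th); n=ex*np.sin(th)+ez*np.cos(th)
x=R.as_matrix()[:,0]; z=R.as_matrix()[:,2]
print('r,off,y mm',1e3*(v@u),1e3*(v@n),1e3*(v@ey),'tool angle',np.degrees(np.arctan2(-x[2],x@ex)),'z.ey deg',np.degrees(z@ey),'x.ey',np.degrees(x@ey))
E
python3 wp.py
```

```text
12.3833 [-0.9  0.  -4.1] 0.011746925015736015 [  0.2   7.4 -27.7  95.7   3.6  77.9 -33.6] [0.5077 0.2095 0.253 ]
W0 [ -46.5 -410.9   77.2] [0.3006 0.0001 0.0015]
W1 [  20.3 -410.8   77.2] [ 0.294  -0.5195 -0.0773]
W2 [  43.1 -399.1   39.5] [ 0.294  -0.5195 -0.0773]
W3 [  73.4 -404.2   56.3] [ 0.294  -0.5195 -0.0773]
W4 [  90.  -406.4   63.2] [ 0.294  -0.5195 -0.0773]
W5 [  94.6 -406.8   64.6] [ 0.294  -0.5195 -0.0773]
r,off,y mm 314.7734394755264 -99.28435273258866 369.5565754083623 tool angle 89.9833825440175 z.ey deg 16.962619258351534 x.ey -0.08174753079281054
```

```bash
python3 -m pendant '[[5,[-8,-5,1],[0,0,0]],[5,[-18,-17,3],[0.01,0,0]],[5,[-28,-35,6],[0.03,0,0]],[5,[-38,-58,10],[0.05,0,0]],[5,[-46,-84,15],[0.07,0,0]],[5,[-46,-112,20],[0.09,0,0]],[5,[-46,-141,26],[0.11,0,0]],[5,[-46,-170,32],[0.13,0,0]],[5,[-46,-200,38],[0.15,0,0]],[5,[-46,-230,43],[0.17,0,0.001]]]' 50
python3 wp.py | head -3
```

```text
time_s: 13.22
tool_pos: [0.5282, -0.0273, 0.3014]
tool_rot: [-0.5, 89.8, -16.1]
force: [0.8, 0.5, -2.9]
grip_width: 0.0115
13.2167 [ 0.8  0.5 -2.9] 0.01148439091777226 [ 14.9   2.8 -15.4  94.4   0.8  82.7 -16.2] [ 0.5282 -0.0273  0.3014]
W0 [   1.6 -168.7   63.8] [ 0.1263  0.003  -0.0002]
W1 [  68.4 -168.7   63.6] [ 0.1233 -0.5199 -0.0332]
```

```bash
python3 -m pendant '[[5,[0,-28,10],[0.02,0,0]],[5,[0,-56,21],[0.04,0,0]],[5,[0,-84,32],[0.06,0,0]],[5,[0,-110,42],[0.08,0,0]],[5,[0,-134,51],[0.1,0,0]],[5,[0,-153,58],[0.12,0,0]],[5,[0,-165,62],[0.126,0,0]],[5,[0,-168.7,63.8],[0.126,0,0]],[5,[0,-168.7,63.8],[0.126,0,0]]]' 50
python3 wp.py
```

```text
time_s: 13.97
tool_pos: [0.5453, -0.2036, 0.2999]
tool_rot: [56.8, 89.9, 34.2]
force: [-0.0, 0.1, -4.1]
grip_width: 0.0117
13.9667 [-0.   0.1 -4.1] 0.011674175799159602 [24.2  9.1 -7.1 87.7  1.1 83.3 -5.6] [ 0.5453 -0.2036  0.2999]
W0 [-0.1 -3.5  0.4] [ 0.0034  0.0007 -0.0011]
W1 [66.7 -3.5  0.3] [ 0.003  -0.5229 -0.002 ]
W2 [ 89.4  -3.4 -39.1] [ 0.003  -0.5229 -0.002 ]
W3 [119.8  -3.5 -21.6] [ 0.003  -0.5229 -0.002 ]
W4 [136.4  -3.6 -14.3] [ 0.003  -0.5229 -0.002 ]
W5 [140.9  -3.6 -12.9] [ 0.003  -0.5229 -0.002 ]
r,off,y mm 257.9914970383002 93.00800279718881 3.454949875697087 tool angle 89.95774742584064 z.ey deg 0.19425580388539163 x.ey 0.06505512631620711
```

```bash
python3 -m pendant '[[5,[0,-2,0],[0,-0.04,0]],[5,[5,-3.5,0],[0,-0.1,0]],[5,[11,-3.5,0],[0,-0.17,0]],[5,[19,-3.5,0],[0,-0.24,0]],[5,[28,-3.5,0],[0.001,-0.31,-0.001]],[5,[37,-3.5,0],[0.002,-0.38,-0.001]],[5,[47,-3.5,0],[0.003,-0.44,-0.002]],[5,[57,-3.5,0],[0.003,-0.49,-0.002]],[5,[63,-3.5,0],[0.003,-0.523,-0.002]],[5,[66.5,-3.5,0.3],[0.003,-0.523,-0.002]]]' 50
python3 wp.py
python3 - <<'E'
from h import *
d=shot('side');a=d['image'][60:320,180:420];d=shot('top');b=d['image'][90:350,290:530]
cv2.imwrite('pics/a4.png',cv2.resize(np.hstack([a,b]),None,fx=1.6,fy=1.6))
E
```

```text
time_s: 14.8
tool_pos: [0.5421, -0.2027, 0.2308]
tool_rot: [-0.1, 60.2, -22.6]
force: [-0.9, 0.4, -3.8]
grip_width: 0.0115
14.8 [-0.9  0.4 -3.8] 0.0114996608342156 [ 25.1  -9.5  -8.4 119.3   2.6  40.5  -7.6] [ 0.5421 -0.2027  0.2308]
W0 [-58.2  -3.1  37.6] [ 0.0049  0.5196 -0.0005]
W1 [-0.3 -3.   4.4] [ 0.0045 -0.004  -0.0018]
W2 [ -0.1  -2.8 -41.1] [ 0.0045 -0.004  -0.0018]
W3 [ 34.9  -2.9 -40.9] [ 0.0045 -0.004  -0.0018]
W4 [ 52.9  -2.9 -42.9] [ 0.0045 -0.004  -0.0018]
W5 [ 57.6  -2.9 -43.9] [ 0.0045 -0.004  -0.0018]
r,off,y mm 199.77122724567042 55.570094700431014 2.9822135556471676 tool angle 60.22981486604206 z.ey deg 0.2605746818635963 x.ey 0.10061467698042273
```

View pics/a4.png

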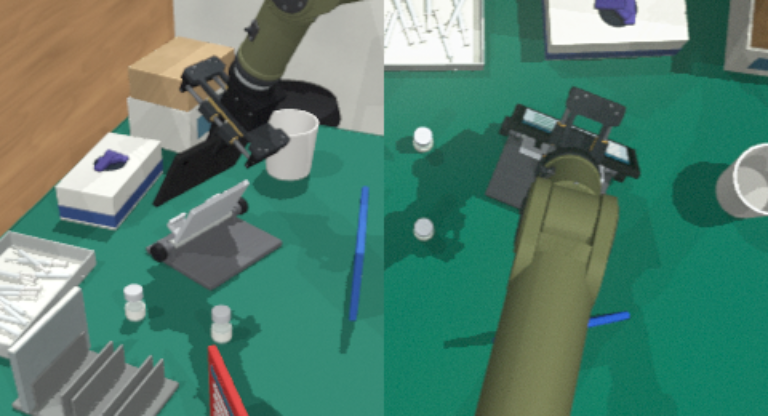

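```bash
python3 tt.py; python3 ang2.py; python3 wp.py
```

```text
side 738 face z mm -7.670499628003313 normal deg (x,y) [ 0.  -0.1]
 y ext [-94.9 -93.8  97.9  98. ] mid 1.676695124367825 x max [118.2 119.5]
   y -90 bottom x 115.75100835205035
   y -60 bottom x 121.12597645713251
   y -30 bottom x 117.35817279198028
   y 0 bottom x 118.43917456931774
   y 30 bottom x 118.33167113323582
   y 60 bottom x 118.2707154642085
   y 90 bottom x 118.22348019827822
top 89
side 190 th constrained 59.25014981555152 bins [(np.float64(0.05), np.float64(-0.09)), (np.float64(0.06), np.float64(-0.11)), (np.float64(0.07), np.float64(0.04)), (np.float64(0.08), np.float64(0.05)), (np.float64(0.09), np.float64(0.09))] Y bins [np.float64(-0.16), np.float64(0.03), np.float64(0.26), np.float64(0.04), np.float64(0.09)]
top 68 th constrained 60.08748050237774 bins [(np.float64(0.05), np.float64(0.2)), (np.float64(0.06), np.float64(0.31)), (np.float64(0.07), np.float64(0.09)), (np.float64(0.08), np.float64(0.05)), (np.float64(0.09), np.float64(-0.62))] Y bins [np.float64(0.08), np.float64(0.18)]
15.1 [-0.1  0.5 -3.4] 0.011708079194700204 [ 25.2  -9.3  -8.3 118.8   2.6  40.4  -7.6] [ 0.5454 -0.206   0.2347]
W0 [-56.8  -1.2  32.2] [ 0.0018  0.5253 -0.0003]
W1 [ 1.  -1.2 -1.3] [ 0.0017  0.0017 -0.0008]
W2 [  0.9  -1.1 -46.8] [ 0.0017  0.0017 -0.0008]
W3 [ 35.9  -1.2 -46.9] [ 0.0017  0.0017 -0.0008]
W4 [ 53.9  -1.2 -48.9] [ 0.0017  0.0017 -0.0008]
W5 [ 58.6  -1.2 -49.9] [ 0.0017  0.0017 -0.0008]
r,off,y mm 201.00104696163794 61.33999395811485 1.2127553331494827 tool angle 59.90386535642773 z.ey deg 0.09540064061813518 x.ey 0.04525645518906233
```

The tablet is tilted and hanging display-side of the plate (side panel, tablet at (200,165), plate at (205,215)). Moving in over the plate.

```bash
python3 -m pendant '[[5,[1,-1,-10],[0,0,0]],[5,[1,-1.5,-22],[0,0.001,0]],[5,[1,-1.5,-34],[0,0.001,0]],[5,[1,-1.5,-42],[0,0.001,0]],[5,[1,-1.5,-46.5],[0.001,0.001,0]],[5,[6,-1.5,-46.5],[0.001,0.001,0]],[5,[16,-1.5,-46.5],[0.001,0.001,0]],[5,[23,-1.5,-46.5],[0.001,0.001,0]],[5,[25,-1.5,-46.5],[0.001,0.001,0]],[5,[25,-1.5,-46.5],[0.001,0.001,0]]]' 50
python3 wp.py
python3 - <<'E'
from h import *
d=shot('side');a=d['image'][120:260,220:400];d=shot('top');b=d['image'][110:250,320:500]
cv2.imwrite('pics/a5.png',cv2.resize(np.hstack([a,b]),None,fx=2.2,fy=2.2))
E
```

```text
time_s: 15.93
tool_pos: [0.5182, -0.1969, 0.1872]
tool_rot: [0.0, 60.2, -22.8]
force: [0.2, -0.6, -3.9]
grip_width: 0.0119
15.9333 [ 0.2 -0.6 -3.9] 0.011884047243404304 [ 25.4 -10.4  -8.6 125.4   2.8  35.2  -8.2] [ 0.5182 -0.1969  0.1872]
W0 [-83.9   1.   80.4] [ 0.0002  0.5209 -0.0001]
W1 [-25.9   1.   47.1] [ 0.0002 -0.0027 -0.0002]
W2 [-25.8   1.    1.6] [ 0.0002 -0.0027 -0.0002]
W3 [9.2 1.  1.7] [ 0.0002 -0.0027 -0.0002]
W4 [27.2  1.  -0.2] [ 0.0002 -0.0027 -0.0002]
W5 [31.9  1.  -1.2] [ 0.0002 -0.0027 -0.0002]
r,off,y mm 174.1776865859316 12.787425774336839 -0.972187871182058 tool angle 60.15372347276364 z.ey deg 0.010713364299208465 x.ey 0.010269392945051558
```

View pics/a5.png

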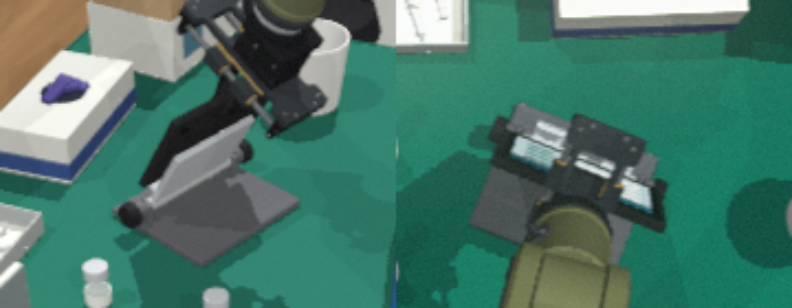

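```bash
python3 tt.py; python3 ang2.py
```

```text
side 399 face z mm -7.550345747864648 normal deg (x,y) [-0.7 -0.1]
 y ext [-94.7 -93.7  99.1  99.6] mid 2.7507650856152637 x max [114.9 119.6]
   y -90 bottom x 88.62006751503284
   y -60 bottom x 72.87310246900181
   y -30 bottom x 73.64728265375183
   y 0 bottom x 73.0499731141141
   y 30 bottom x 76.95227892941281
   y 60 bottom x 93.17861200304685
   y 90 bottom x 119.66787103474617
top 107 face z mm 5.818693478202558 normal deg (x,y) [0.4 0. ]
 y ext [-98.4 -98.3  99.6  99.6] mid 0.6209055261032148 x max [118.5 119.9]
   y -90 bottom x 117.82265394030742
   y 90 bottom x 119.88692647785571
side 202 th constrained 59.284841616937605 bins [(np.float64(0.05), np.float64(0.09)), (np.float64(0.06), np.float64(-0.23)), (np.float64(0.07), np.float64(-0.14)), (np.float64(0.08), np.float64(0.13)), (np.float64(0.09), np.float64(0.02))] Y bins [np.float64(-0.23), np.float64(-0.02), np.float64(0.13), np.float64(0.04), np.float64(-0.06)]ang2.py:12: RuntimeWarning: invalid value encountered in scalar divide
  a=(uu@ww)/(uu@uu); th+=a
Traceback (most recent call last):
  File "ang2.py", line 14, in <module>
    k=np.polyfit(uu,ww,1)
TypeError: expected non-empty vector for x
```

```bash
python3 -m pendant '[[5,[4,0,0.8],[0,-0.002,0]],[5,[9,-0.3,0.8],[0,-0.002,0]],[5,[14,-0.5,0.8],[0,-0.002,0]],[5,[19,-0.5,0.8],[0,-0.002,0]],[5,[23,-0.5,0.8],[0,-0.002,0]],[5,[25,-0.5,0.5],[0,-0.002,0]],[5,[26,-0.5,0.3],[0,-0.002,0]],[5,[26,-0.5,0.3],[0,-0.002,0]]]' 50
python3 wp.py
```

```text
time_s: 16.9
tool_pos: [0.5301, -0.2025, 0.1658]
tool_rot: [0.0, 59.9, -22.8]
force: [0.6, -0.6, -3.6]
grip_width: 0.0114
16.9 [ 0.6 -0.6 -3.6] 0.01138331194643655 [ 25.6  -7.3  -8.8 125.5   3.9  31.8  -9. ] [ 0.5301 -0.2025  0.1658]
W0 [-108.7    1.4   80. ] [ 0.0003  0.5246 -0.0001]
W1 [-50.9   1.4  46.6] [ 0.0002  0.001  -0.0002]
W2 [-50.9   1.4   1.1] [ 0.0002  0.001  -0.0002]
W3 [-15.9   1.4   1. ] [ 0.0002  0.001  -0.0002]
W4 [ 2.1  1.4 -1. ] [ 0.0002  0.001  -0.0002]
W5 [ 6.8  1.4 -2. ] [ 0.0002  0.001  -0.0002]
r,off,y mm 149.05368912165375 13.493267376215183 -1.4287248135723378 tool angle 59.94187158288885 z.ey deg 0.012202022022952076 x.ey 0.01002746674000344
```

```bash
python3 -m pendant '[[5,[1.5,0,-0.4],[0,0,0]],[5,[3,0,-0.8],[0,0,0]],[5,[4,0,-1.2],[0,0,0]],[5,[5,0,-1.2],[0,0,0]],[5,[5,0,-1.2],[0,0,0]],[5,[5,0,-1.2],[0,0,0]]]' 50
python3 wp.py|tail -1
python3 -m pendant '[[5,[0.5,0,0],[0,0,0]],[5,[1,0,0],[0,0,0]],[5,[1,0,0],[0,0,0]],[5,[1,0,0],[0,0,0]]]' 50
python3 wp.py|tail -1
```

```text
time_s: 17.4
tool_pos: [0.5316, -0.2031, 0.1614]
tool_rot: [0.0, 59.9, -22.8]
force: [-0.2, 0.2, -3.7]
grip_width: 0.0115
r,off,y mm 144.41867685723054 12.652715075410908 -1.4176332370718119 tool angle 59.899794050381715 z.ey deg 0.013147420017836088 x.ey 0.009613498550271497
time_s: 17.73
tool_pos: [0.5321, -0.2033, 0.1605]
tool_rot: [0.0, 59.9, -22.8]
force: [-0.5, 0.3, -4.4]
grip_width: 0.0117
r,off,y mm 143.41300389037576 12.644906006386494 -1.4115953209415233 tool angle 59.90045316703667 z.ey deg 0.013226108180378005 x.ey 0.009944241394655
```

```bash
python3 -m pendant '[[5,[0.5,0,-0.3],[0,0,0]],[5,[1,0,-0.6],[0,0,0]],[5,[1,0,-0.6],[0,0,0]],[5,[1,0,-0.6],[0,0,0]]]' 50
python3 wp.py|tail -1
python3 -m pendant '[[5,[0.5,0,0],[0,0,0]],[5,[1,0,0],[0,0,0]],[5,[1,0,0],[0,0,0]],[5,[1,0,0],[0,0,0]]]' 50
python3 wp.py|tail -1
python3 ang2.py 2>/dev/null
```

```text
time_s: 18.07
tool_pos: [0.5321, -0.2033, 0.1594]
tool_rot: [0.0, 59.9, -22.8]
force: [0.1, 0.5, -4.1]
grip_width: 0.0116
r,off,y mm 142.39572125574912 12.072850329085526 -1.4158275841553833 tool angle 59.89604912744872 z.ey deg 0.015483596288179058 x.ey 0.010135133746175452
time_s: 18.4
tool_pos: [0.5326, -0.2034, 0.1589]
tool_rot: [0.0, 59.9, -22.8]
force: [-4.5, 0.4, 2.1]
grip_width: 0.0118
r,off,y mm 141.72083238118037 12.261334607635419 -1.3439701655405432 tool angle 59.88811902982307 z.ey deg 0.013305436959087289 x.ey 0.01104162333866522
side 198 th constrained 59.30985246851341 bins [(np.float64(0.05), np.float64(-0.32)), (np.float64(0.06), np.float64(-0.1)), (np.float64(0.07), np.float64(-0.02)), (np.float64(0.08), np.float64(-0.11)), (np.float64(0.09), np.float64(-0.11))] Y bins [np.float64(0.11), np.float64(-0.19), np.float64(-0.18), np.float64(-0.34), np.float64(-0.4)]
```

Contact with the ledge, about 6 N up along the plate. Ease that off and bring the tablet back against the plate in small steps.

```bash
python3 -m pendant '[[5,[-0.3,0,-0.3],[0,0,0]],[5,[-0.3,0,-0.6],[0,0,0]],[5,[-0.3,0,-0.6],[0,0,0]],[5,[-0.3,0,-0.6],[0,0,0]]]' 50
python3 wp.py|tail -1
python3 -m pendant '[[5,[0,0,-0.3],[0,0,0]],[5,[0,0,-0.5],[0,0,0]],[5,[0,0,-0.5],[0,0,0]],[5,[0,0,-0.5],[0,0,0]]]' 50
python3 wp.py|tail -1
```

```text
time_s: 18.83
tool_pos: [0.5322, -0.2033, 0.1587]
tool_rot: [0.0, 59.9, -22.8]
force: [-0.6, 0.9, -1.5]
grip_width: 0.0114
r,off,y mm 141.7563456578187 11.863302839982333 -1.3724723549563922 tool angle 59.85039537578721 z.ey deg 0.013515464015895474 x.ey 0.016664893650484878
time_s: 19.17
tool_pos: [0.5319, -0.2032, 0.1585]
tool_rot: [0.0, 59.8, -22.8]
force: [1.3, -0.4, -3.1]
grip_width: 0.0117
r,off,y mm 141.7615406122772 11.495094016332793 -1.3854682960162967 tool angle 59.83740209679261 z.ey deg 0.01530403065893647 x.ey 0.016071458307122175
```

```bash
python3 -m pendant '[[5,[0,0,0],[0,0,0]],[5,[0,0,0],[0,0,0]]]' 5
python3 -m pendant '[[13,[0,0,0],[0,0,0]],[14,[0,0,0],[0,0,0]],[16,[0,0,0],[0,0,0]],[19,[0,0,0],[0,0,0]],[24,[0,0,0],[0,0,0]],[30,[0,0,0],[0,0,0]],[36,[0,0,0],[0,0,0]],[36,[0,0,0],[0,0,0]]]' 5
python3 wp.py
python3 - <<'E'
from h import *
d=shot('side');a=d['image'][120:260,220:400];d=shot('top');b=d['image'][110:250,320:500]
cv2.imwrite('pics/a6.png',cv2.resize(np.hstack([a,b]),None,fx=2.2,fy=2.2))
E
```

```text
time_s: 19.33
tool_pos: [0.5317, -0.2031, 0.1584]
tool_rot: [0.0, 59.9, -22.8]
force: [1.4, -0.3, -1.7]
grip_width: 0.0122
time_s: 20.0
tool_pos: [0.5315, -0.2031, 0.1582]
tool_rot: [0.0, 59.9, -22.8]
force: [-0.5, 0.0, -0.3]
grip_width: 0.0326
20.0 [-0.5  0.  -0.3] 0.032649944951069 [ 25.6  -6.5  -8.9 125.9   4.2  30.7  -9.4] [ 0.5315 -0.2031  0.1582]
W0 [-116.     1.5   82.6] [ 0.0002  0.5254 -0.0001]
W1 [-58.2   1.5  49.1] [ 0.0002  0.0018 -0.0001]
W2 [-58.3   1.5   3.6] [ 0.0002  0.0018 -0.0001]
W3 [-23.3   1.5   3.6] [ 0.0002  0.0018 -0.0001]
W4 [-5.3  1.5  1.5] [ 0.0002  0.0018 -0.0001]
W5 [-0.6  1.5  0.5] [ 0.0002  0.0018 -0.0001]
r,off,y mm 141.7131052524245 10.9797419608674 -1.4550366927844647 tool angle 59.8969188115826 z.ey deg 0.011182486856800341 x.ey 0.008254259693800468
```

View pics/a6.png

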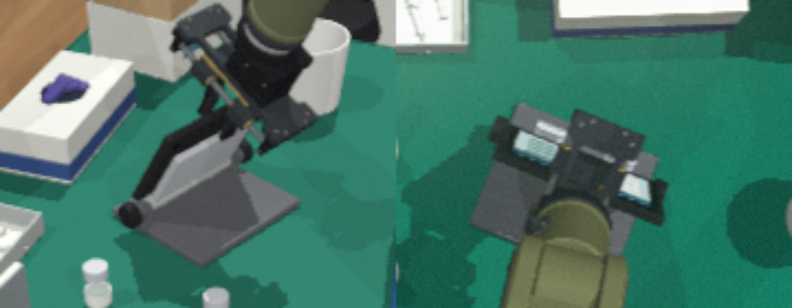

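The tablet rests in the hooks against the plate (side panel, tablet from (130,205) to (240,110)). Retracting along the tool axis, then up and away.

```bash
python3 -m pendant '[[36,[-4,0,0],[0,0,0]],[36,[-12,0,0],[0,0,0]],[36,[-24,0,0],[0,0,0]],[36,[-38,0,0],[0,0,0]],[36,[-55,0,0],[0,0,0]],[36,[-70,0,0],[0,0,0]],[36,[-82,0,0],[0,0,0]],[36,[-82,0,0],[0,0,0]]]'
python3 wp.py
python3 - <<'E'
from go import *
o,p,R=cur()
print(rel(np.array([.42,.10,.34]),frame(-ez,ex)))
E
```

```text
time_s: 20.77
tool_pos: [0.4942, -0.1872, 0.2328]
tool_rot: [0.0, 59.6, -22.8]
force: [0.8, -0.7, -0.2]
grip_width: 0.0359
20.7667 [ 0.8 -0.7 -0.2] 0.03590395733733882 [ 25.1 -16.9  -8.2 125.1   1.1  41.4  -6.8] [ 0.4942 -0.1872  0.2328]
W0 [-30.6   1.2  80.4] [ 0.0003  0.5309 -0.0003]
W1 [27.   1.2 46.6] [ 0.0002  0.0073 -0.0004]
W2 [26.6  1.2  1.1] [ 0.0002  0.0073 -0.0004]
W3 [61.6  1.2  0.9] [ 0.0002  0.0073 -0.0004]
W4 [79.6  1.2 -1.3] [ 0.0002  0.0073 -0.0004]
W5 [84.3  1.2 -2.3] [ 0.0002  0.0073 -0.0004]
r,off,y mm 226.61402206117413 13.178916778843178 -1.2449577469585549 tool angle 59.580719161778404 z.ey deg 0.011360049914321421 x.ey 0.022593688054454632
(array([-183.4,  236. , -100.8]), array([ 0.0003,  0.5309, -0.0003]))
```

```bash
python3 -m pendant '[[36,[0,4,0],[0,0.06,0]],[36,[0,15,0],[0,0.15,0]],[36,[-5,32,0],[0,0.25,0]],[36,[-12,55,-5],[0,0.35,0]],[36,[-22,80,-10],[0,0.45,0]],[36,[-32,108,-16],[0,0.53,0]],[36,[-42,138,-22],[0,0.53,0]],[36,[-52,168,-28],[0,0.53,0]],[36,[-60,195,-34],[0,0.53,0]],[36,[-66,220,-38],[0,0.53,0]]]'
python3 wp.py | head -1
python3 - <<'E'
from h import *
d=shot('side');a=d['image'][120:260,220:400];cv2.imwrite('pics/s7.png',d['image']);d=shot('top');b=d['image'][110:250,320:500]
cv2.imwrite('pics/a7.png',cv2.resize(np.hstack([a,b]),None,fx=2.2,fy=2.2));cv2.imwrite('pics/t7.png',d['image'])
E
```

```text
time_s: 21.6
tool_pos: [0.5181, 0.0436, 0.2671]
tool_rot: [173.0, 89.7, 150.2]
force: [-0.0, -0.4, -0.6]
grip_width: 0.0357
21.6 [-0.  -0.4 -0.6] 0.03572800429309524 [ 12.9   2.9 -21.1  98.2   0.9  79.3 -31.2] [0.5181 0.0436 0.2671]
```

View pics/a7.png

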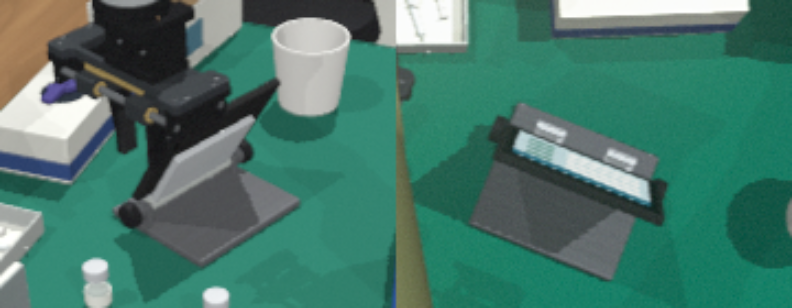

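View pics/t7.png

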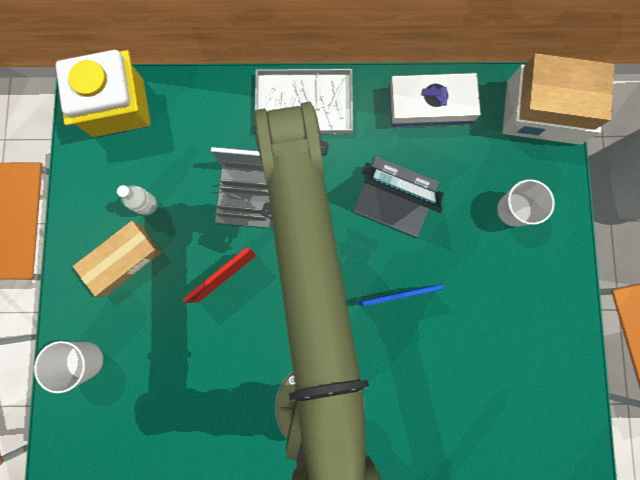

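The screen faces out, the tablet sits on both hooks (top panel, hooks at (550,130) and (622,158), tablet from (500,140) to (662,200)), and the other items are in place. Next I measure angle, flatness and centring.

```bash
cat > fin.py <<'E'
from meas import *
from go import H,ex,ey,ez
np.set_printoptions(precision=1,suppress=True)
th=np.radians(60);u=-ex*np.cos(th)+ez*np.sin(th); n_=ex*np.sin(th)+ez*np.cos(th)
for n in('side','top'):
    d=shot(n);C=cloud(d);V=(C-H)*1e3
    U=V@u;N=V@n_;Y=V@ey
    lo,hi=((12,22) if n=='top' else (0,10))
    m=(abs(Y)<125)&(U>(35 if n=='top' else 114))&(U<170)&(N>lo-3)&(N<hi+3)&(V[...,2]>20)
    A=np.stack([U[m],Y[m],N[m]],1); c,nn,P=fitplane(A/1e3); nn*=np.sign(nn[2])
    print(n,len(A),'tablet angle',60-np.degrees(np.arcsin(nn[0]))*-1 if 0 else 60+np.degrees(-nn[0])*-1*-1,'nU deg',np.degrees(nn[0]),'nY deg',np.degrees(nn[1]),'face off',c[2]*1e3+0,'at U',c[0]*1e3)
    P=P*1e3;print('  U',np.percentile(P[:,0],[.5,99.5]),'Y',np.percentile(P[:,1],[.5,99.5]),'mid',np.percentile(P[:,1],[.5,99.5]).mean())
    for b in range(40,160,20):
        q=P[abs(P[:,0]-b)<8]
        if len(q)>20: print('   U',b,'Y',np.percentile(q[:,1],[1,99]),'N med',np.median(q[:,2]))
    m=(abs(Y)<80)&(U>40)&(U<112)&(abs(N+5)<4)
    if n=='side' and m.sum()>30: print('  plate back Y',np.percentile(Y[m],[1,99]),np.percentile(Y[m],[1,99]).mean())
print(telemetry.get_obs()['time_s'])
E
python3 fin.py; python3 ang2.py 2>/dev/null
```

```text
side 358 tablet angle 60.76348408556061 nU deg -0.763484085560613 nY deg 0.10372649565850722 face off 3.6722918248362397 at U 137.90796557738108
  U [114.4 160.4] Y [-103.1   94.4] mid -4.332658668864262
   U 120 Y [-102.7   82.7] N med 3.7035914040242917
   U 140 Y [-99.2  91.8] N med 3.3738499274516287
  plate back Y [-70.3  68.3] -1.0078112368394017
top 1234 tablet angle 58.864220455713756 nU deg 1.1357795442862408 nY deg 0.038095079525946464 face off 17.386313445254544 at U 106.61493878700787
  U [ 36.  160.9] Y [-98.8  97.1] mid -0.8316045246756048
   U 40 Y [-92.3  95. ] N med 18.193692038455044
   U 60 Y [-94.8  93.7] N med 18.23149345167824
   U 80 Y [-96.8  93.7] N med 18.168292252537267
   U 100 Y [-98.4  96.4] N med 17.772014467932667
   U 120 Y [-97.7  95.5] N med 17.662341994402897
   U 140 Y [-97.6  94.4] N med 17.34071216438754
21.8
side 201 th constrained 59.23914544076209 bins [(np.float64(0.05), np.float64(-0.05)), (np.float64(0.06), np.float64(-0.04)), (np.float64(0.07), np.float64(0.0)), (np.float64(0.08), np.float64(0.02)), (np.float64(0.09), np.float64(0.16))] Y bins [np.float64(0.13), np.float64(-0.22), np.float64(-0.05), np.float64(0.03), np.float64(-0.12)]
```

```bash
python3 -c "
from cell import env,telemetry
print(telemetry.get_obs()['force']); print(env.sign_off())"
```

```text
[-0.37989609  0.22711375 -0.8156082 ]
the job is handed in; nothing more can be done
None
```

The stand's back now leans at about 60° and held there after I let go. The tablet stands on both ledge hooks against it, screen facing out. I handed the job in at about 21.9 s with the gripper well clear.

**Back angle:** I pinched the plate by its top edge and swung it from about 93° to 60° (60.1° by the tool). After release the side camera read 59.2° and the top camera 60.0°. I could not settle that difference, which is within the cameras' calibration error. The side reading stayed between 59.2° and 59.3° through the whole placement. Once the tablet was on, the top camera could no longer see the plate, so only the side camera confirms the final angle.

**Tablet:** I lowered it into the hooks until it touched with about 6 N, eased it back against the plate and opened the jaws slowly.
- **Lean:** its screen plane fitted at about 59° from the top camera (58.9°, or about 59.5° from the middle of the face) and 0.8° steeper than 60° on the exposed strip of its back from the side camera. It appears flat against the plate.
- **Centring:** it is within about 2 mm by the top camera. The side camera showed it 4 mm off (3 mm relative to the plate), but the gripper was hiding one end of the tablet in that view.

**Everything else:** the vials, the folder, the look-alikes and the other items looked unmoved in the last top picture, though the arm hid part of the rack and the nearer vial there; I made no separate measurement of them. While retracting, joint 2 came to -16.9° against its limit of -17.29°.

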